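# Seat the specimen tray in its case and tip the stones in

## Task

The white specimen tray stands half in its black display case, its front up on the sill: push it back so that its rear tongue goes under the steel lip, then press its front down until the sprung catch in the front wall snaps over it and the tray sits flat. Then lift the bar of the metal sorting pan hinged to the case's side to tip all three stones into the tray, and lower the pan until it is level again. Leave the other things on the table where they are.

Things in the scene. Friction and masses are not known exactly. Their poses are not given: they have to be found in the camera images.
- case: Black open display case fixed to the table, 216 mm long (x), 156 mm wide (y). Its x axis points to the lip at the back, z up. Origin on the table, right under the seated tray's origin. Floor top z = 6 mm; side walls, tops z = 46 mm, inner faces y = -70 and +70 mm. A stand on its +y side (x -25 to 65, y 78 to 172 mm) carries the pan.
- sill (a point): Middle of the inner edge of the case's front sill, a level shelf 32 mm above the table (case x = -125 to -73 mm); this edge tops the front wall of the well.
- lip (a point): Middle of the underside of the steel lip's front edge at the back of the case (case x = 71.5 mm, 19 mm above the table; lip 5 mm thick). The stop under the lip is 11.5 mm farther back.
- catch (a joint): Sprung steel catch in the middle of the well's front wall, 38 mm wide, sloping top, standing 8 mm into the well, underside 16 mm above the table. 0 = sprung out, grows as it is pushed into the wall (m). The tray's front comes to rest on its slope; about 8 to 18 N down on the tray's front snaps it past, then the catch springs back over the front foot.
- tray: White open specimen tray, loose, 0.3 to 0.4 kg. Origin: centre of its underside; x towards its rear tongue, z up. Walls 130 x 130 mm, tops z = 34 mm. Tongue 8 mm thick at the bottom, to x = 81 mm. Front foot z 0 to 8 mm, to x = -71 mm. Inside x -45 to 61, y -61 to 61, floor z = 10 mm. Seated: 6 mm above the case's origin, with 2 mm play in x, 5 mm in y.
- tray_front (a point): Middle of the top of the tray's front rail, a solid bar 20 mm deep, 130 mm wide, made to be pushed on its front face and pressed on top. Starts about 65 mm above the table, tilted front up 0.18 rad, foot on the sill, 15 to 35 mm short of home. Pushed home (a few N), the front drops off the sill onto the catch. Seated: 40 mm above the table.
- pan (a joint): Angle of the sorting pan about its hinge, rad: 0 = level, resting on its stop; grows as its outer end is lifted; upper stop 1.15. It falls back by its own weight (0.3 kg). By 0.7 to 1.0 the stones slide out over its open edge into the tray.
- pan_hinge (a point): Point on the hinge line opposite the bar's middle. The line runs along the case's x axis, 66 mm to its +y side, 65 mm above the table. The metal pan (88 mm along the hinge, floor top 69 mm, wall tops 93 mm above the table) reaches 110 mm out from it to the +y side.
- pan_bar (a point): Middle of the pan's round steel lifting bar, 11 mm thick, 62 mm free length along the case's x axis, 34 mm clear of the pan's outer wall, 150 mm out from the hinge line and 12 mm above it at angle 0 (77 mm above the table, nothing under it). It swings with the pan.
- stone0_mid (a point): A lump of broken mineral, roughly 28 x 24 x 22 mm (long, wide, high) as it lies at the start, 30 to 40 g; the point is its centre. It starts loose on the pan's floor; it slides once the pan is tipped past about 0.6 to 0.7 rad.
- stone1_mid (a point): A lump of broken mineral, roughly 24 x 26 x 20 mm (long, wide, high) as it lies at the start, 30 to 40 g; the point is its centre. It starts loose on the pan's floor; it slides once the pan is tipped past about 0.6 to 0.7 rad.
- stone2_mid (a point): A lump of broken mineral, roughly 26 x 22 x 24 mm (long, wide, high) as it lies at the start, 30 to 40 g; the point is its centre. It starts loose on the pan's floor; it slides once the pan is tipped past about 0.6 to 0.7 rad.
- box_a_mid (a point): Bystander: clear specimen box, 45 x 45 x 36 mm, its centre; stands off the case's -y side.
- box_b_mid (a point): Bystander: clear specimen box, 45 x 45 x 36 mm, its centre; stands off the case's -y side, nearer the robot.
- torch_mid (a point): Bystander: black pocket torch lying, 115 mm long, 29 mm thick, its centre; in front of the pan's stand.
- loupe_mid (a point): Bystander: folding loupe, 60 x 28 x 16 mm, its centre.
- scale_mid (a point): Bystander: pocket scale, 120 x 76 x 19 mm, its centre.
- brush_grip (a point): Bystander: small brush, a point on its handle.
Not all that is in view belongs to the job. What is shaped like the part that bears stone0_mid but blue, green or orange is not meant.

How it is judged:
By the outcome, as a careful person would: the job done as asked, in the order asked, and still so for the second after the job is handed in, with the robot touching nothing.
It also fails if it takes over 54 s, if anything falls off the work surface, if the arm or the gripper's body presses on something with over 40 N, if the wrist force passes 120 N, or if a joint passes its speed limit or range.

## Robot

A 6-joint arm with a two-finger parallel gripper is mounted at the origin on the work surface. World frame = base frame: x ahead of the robot, y to its left, z up, the work surface at z = 0. Lengths are in m, angles in degrees, forces in N, time in s.
With the tool pointing down it reaches from about 0.25 to 0.775 m from the base axis. Payload 4 kg.
Tool frame: the origin (TCP) lies at the very end of the fingers, on their centre line; the grasp point (between the pads) lies 19 mm behind it (grasp_offset is the distance from the TCP to the grasp point, in m); z points along the fingers, y is the line along which they close (so a half turn about z gives the same grasp; the last joint's range is limited). The gripper opens to 94 mm and grips with 3 to 60 N. Pads are 16 mm wide; open, the fingers measure 119 mm over their backs; the gripper's body (75 mm by 177 mm) begins 78 mm behind the grasp point.
Start: joints at [66.228, 4.996, 78.535, -0, 96.463, -5.907], TCP at [0.169, 0.523, 0.18] pointing down, gripper open.
Joint ranges: [-177.83, 177.83], [-43.37, 116.18], [15.69, 146.23], [-61.86, 241.86], [9.47, 152.12], [-147.06, 147.06]. Speed limits (degrees/s): [159.86, 159.86, 180, 180, 180, 180].

## Interface

Orientations are given as a 3x3 rotation matrix whose columns are the frame's x, y, z axes.
In Python, from station import * gives the robot as it stands. The module is installed in compiled form; this text tells all that it offers.
- The arm moves only by the tool apply_moves, never from a script. Its argument "series" is a list that holds one entry, the list of rows, each a list of 5 numbers: the shift along the tool's x, y, z in mm, then the turn about the tool's z in rad, then the opening, from 0 (shut) to 1 (fully open). A call has 1 to 20 rows; each row shifts and turns the commanded pose from where the row before left it, along the tool's axes as they then stand; what a row does not reach is not made up. A row lasts 1/8 s, in which the tool goes at most 62.5 mm and 10.7 degrees, less where a joint would pass 70% of its speed; a pose out of reach is approached as far as the arm can. A call with a gripper value outside its range is refused whole. The fingers move at their own pace and stop on an object; "grip_force" is the grip in N (left out, the last holds). Time passes only in rows, so rows that do not move let the fingers close. It gives the time, the measured TCP pose, the force, the opening and the grip force at its end, in the units of the state.
- get_obs(): the state, without advancing time (a new reading comes with each control period).
- camera(name): name is "scene" or "top" or "wrist"; returns a dict with "image" (420x560x3 uint8, red, green, blue), "intrinsics" (3x3 intrinsics, pixels), "world_from_camera" (4x4, takes a point from camera to world coordinates). Camera axes: x right, y down, z forward; pixel columns grow to the right and rows downward; lengths in m; the calibration is good to about 2 mm. A picture is of the moment at which its call begins. There is no depth.
- hand_in(): hands the job in; it is judged then, once.
The state is a dict: "clock": time; "joint_pos": joint angles; "joint_velocities": joint speeds; "effort": joint torques, N m; "ee_pos": TCP position; "ee_rot": TCP orientation; "contact_force": force on the tool from outside, world axes, zero at the start; "wrist_torque": the same for the moment, N m; "width": finger opening in m; "gripper_force": force on a finger pad.
Only numpy, scipy, OpenCV 4.12 (cv2) and the standard library are available. Lean on these libraries where they do the work, as an engineer would, in place of code of your own. Each camera call takes 0.05 s, during which the arm holds its last target. There are 200 camera calls.

## Working session

There is one attempt and no reset: what is moved stays moved. The work goes in short steps, Python scripts to look and compute and a tool call to move; the robot and the scene stay as the last step left them, time stands still between calls to the robot, and variables do not carry over. Pictures are saved under pics/ and viewed, at most 10 in all, crops included, and the job is handed in when it is done.

Besides the shell and the picture viewer there is one more tool, called after ">>>" by a JSON object that holds its "op" and its "data", one argument or row to a line. apply_moves: Moves the arm, as the interface text tells. Its arguments: {"type":"object","properties":{"series":{"type":"array"},"grip_force":{"type":"number"}},"required":["series"]}

```bash
mkdir -p pics; cat > h.py <<'E'
import numpy as np,cv2
from station import *
def snap(n,f):
    c=camera(n); cv2.imwrite('pics/'+f,c['image'][:,:,::-1]); np.savez('pics/'+f[:-4],**c); return c
def ray(c,u,v,z):
    K=np.array(c['intrinsics']);T=np.array(c['world_from_camera'])
    d=T[:3,:3]@np.linalg.solve(K,[u,v,1]);o=T[:3,3]
    return o+d*(z-o[2])/d[2]
def proj(c,p):
    K=np.array(c['intrinsics']);T=np.linalg.inv(np.array(c['world_from_camera']))
    q=K@(T[:3,:3]@np.array(p)+T[:3,3]); return q[:2]/q[2]
E
python3 - <<'E'
from h import *
a=snap('scene','s0.png');b=snap('top','t0.png')
print(get_obs()['ee_rot'],get_obs()['clock'],a['world_from_camera'],b['world_from_camera'],b['intrinsics'])
E
```

```text
[[-9.51782982e-01  3.06771085e-01 -8.10910864e-04]
 [ 3.06772082e-01  9.51781267e-01 -1.81920894e-03]
 [ 2.13729071e-04 -1.98025692e-03 -9.99998016e-01]] 0.1 [[ 0.58028866  0.7008747  -0.41477673  1.03653785]
 [ 0.81437342 -0.50425253  0.2872722  -0.22869424]
 [-0.0078104  -0.50448394 -0.86338575  1.05278685]
 [ 0.          0.          0.          1.        ]] [[ 1.62029752e-02 -9.83322363e-01  1.81147990e-01  3.33146610e-01]
 [-9.99865616e-01 -1.63864535e-02  4.83757033e-04  1.00763259e-01]
 [ 2.49268400e-03 -1.81131485e-01 -9.83455729e-01  1.27104031e+00]
 [ 0.00000000e+00  0.00000000e+00  0.00000000e+00  1.00000000e+00]] [[472.19640845   0.         272.99921624]
 [  0.         472.19640845 208.78360996]
 [  0.           0.           1.        ]]
```

View pics/t0.png

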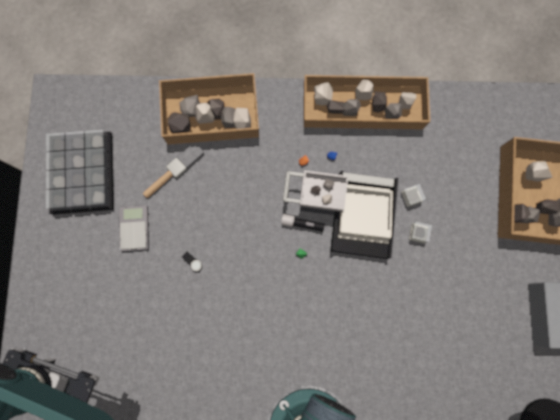

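View pics/s0.png

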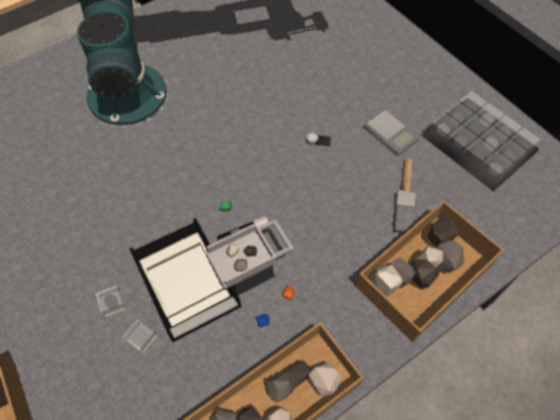

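Top view: case about (365,215), lip at the top (away from the robot), pan to the left at about (315,190), with its bar at its left end about (290,188). The torch lies at (300,223), and the clear boxes are at (413,196) and (421,233). Enlarging to measure.

```bash
python3 - <<'E'
import cv2,numpy as np
a=cv2.imread('pics/t0.png')[160:270,275:435];b=cv2.imread('pics/s0.png')[205:350,115:305]
a=cv2.resize(a,None,fx=5,fy=5,interpolation=cv2.INTER_CUBIC)
b=cv2.resize(b,None,fx=4,fy=4,interpolation=cv2.INTER_CUBIC)
cv2.imwrite('pics/t0c.png',a);cv2.imwrite('pics/s0c.png',b)
E
```

```text
(no output)
```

View pics/t0c.png

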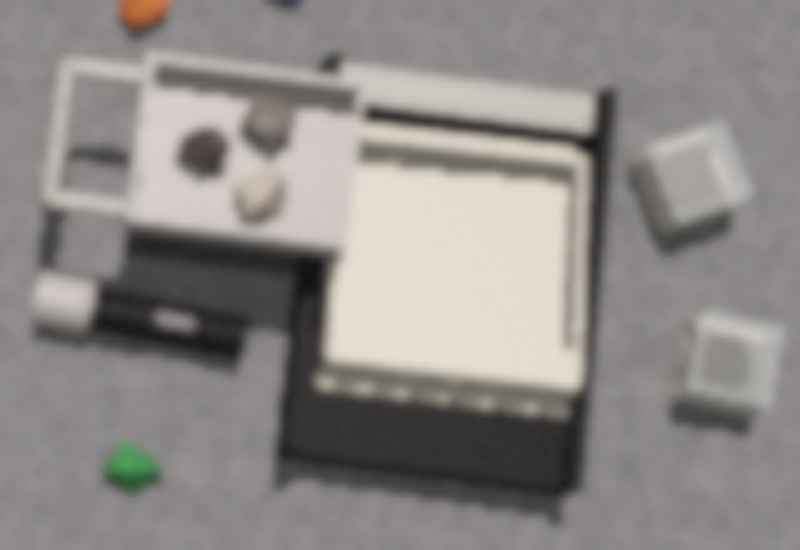

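View pics/s0c.png

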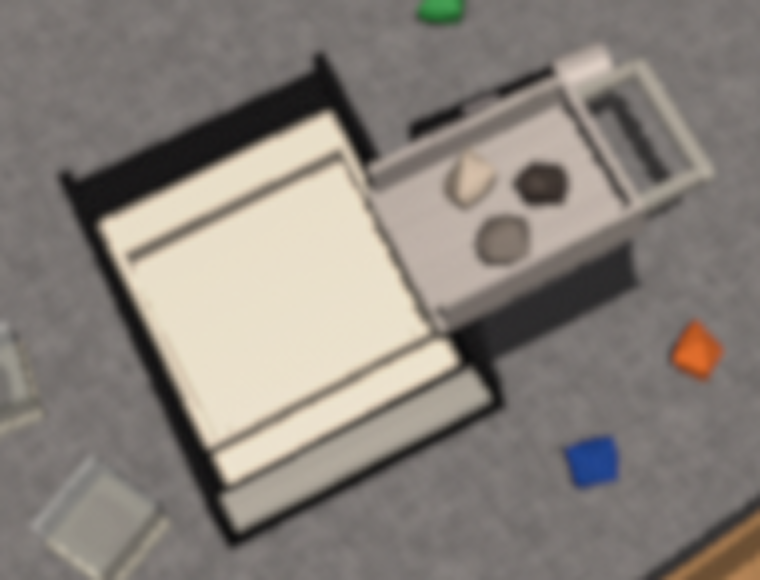

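```bash
python3 - <<'E'
from h import *
t=dict(np.load('pics/t0.npz'));s=dict(np.load('pics/s0.npz'))
T=lambda u,v,z:ray(t,275+u/5-.4,160+v/5-.4,z)
S=lambda u,v,z:ray(s,115+u/4-.4,205+v/4-.4,z)
def P(n,a): print(n,a.round(4))
A=T(360,107,.024);B=T(592,137,.024);P('lipL',A);P('lipR',B)
P('lipL s',S(497,398,.024)); 
print('yaw lip',np.degrees(np.arctan2(*(-(A-B)[:2]*[1,-1]))))
for n,f in [('T',T),('S',S)]:
  if n=='T': a,b=f(68,66,.077),f(54,206,.077); c,d=f(318,375,.067),f(575,403,.067)
  else: a,b=f(708,172,.077),f(640,68,.077); c,d=f(332,110,.067),f(100,222,.067)
  P(n+' bar far',a);P(n+' bar near',b);print('mid',((a+b)/2).round(4),'yaw',np.degrees(np.arctan2((a-b)[1],(a-b)[0])))
  P('railL',c);P('railR',d);v=c-d;print('mid',((c+d)/2).round(4),'yaw',np.degrees(np.arctan2(-v[0],v[1])),np.linalg.norm(v))
P('wallR back T',T(608,92,.046));P('wallR front T',T(575,487,.046));P('wallL front T',T(285,470,.046))
P('wallR back S',S(232,540,.046));P('wallR front S',S(66,176,.046));P('wallL front S',S(320,58,.046));P('wallL back S',S(500,402,.046))
P('torch cap',T(68,302,.015));P('torch end',T(240,345,.015))
P('boxB',T(733,360,.036))
P('boxA',T(695,175,.036))
E
```

```text
lipL [ 0.6429 -0.0972  0.024 ]
lipR [ 0.6283 -0.2228  0.024 ]
lipL s [ 0.6706 -0.084   0.024 ]
yaw lip -6.633982100565862
T bar far [0.6492 0.0633 0.077 ]
T bar near [0.5746 0.0697 0.077 ]
mid [0.6119 0.0665 0.077 ] yaw -4.940890846987987
railL [ 0.4903 -0.0671  0.067 ]
railR [ 0.478  -0.1988  0.067 ]
mid [ 0.4842 -0.133   0.067 ] yaw -5.327442954293223 0.13220825776542722
S bar far [0.6506 0.063  0.077 ]
S bar near [0.5804 0.0698 0.077 ]
mid [0.6155 0.0664 0.077 ] yaw -5.52933839065763
railL [ 0.5017 -0.0735  0.067 ]
railR [ 0.4881 -0.2035  0.067 ]
mid [ 0.4949 -0.1385  0.067 ] yaw -5.9456760461331575 0.1307192090097846
wallR back T [ 0.6479 -0.2264  0.046 ]
wallR front T [ 0.4368 -0.2028  0.046 ]
wallL front T [ 0.4432 -0.0525  0.046 ]
wallR back S [ 0.6642 -0.2305  0.046 ]
wallR front S [ 0.442 -0.205  0.046]
wallL front S [ 0.4588 -0.059   0.046 ]
wallL back S [ 0.6811 -0.0871  0.046 ]
torch cap [0.5345 0.06   0.015 ]
torch end [ 0.5126 -0.0326  0.015 ]
boxB [ 0.506  -0.2905  0.036 ]
boxA [ 0.6055 -0.2742  0.036 ]
```

>>> {"op": "apply_moves", "data": {
  "series": [
    [[0,0,0,-0.1,0.6],[0,0,0,-0.1,0.6],[-21.5,-39,0,0,0.6],[-21.5,-39,0,0,0.6],[-21.5,-39,0,0,0.6],[-21.5,-39,0,0,0.6],[-21.5,-39,0,0,0.6],[-21.5,-39,0,0,0.6],[-21.5,-39,0,0,0.6],[-21.5,-39,0,0,0.6],[-21.5,-39,0,0,0.6],[-21.5,-39,0,0,0.6],[-21.5,-39,0,0,0.6],[-21.5,-39,0,0,0.6],[-21.5,-39,0,0,0.6],[-21.5,-39,0,0,0.6],[-21.5,-39,0,0,0.6],[-21.5,-39,0,0,0.6]]
  ]
}}

```text
clock: 2.35
ee_pos: [0.4411, -0.1363, 0.1798]
ee_rot: [[-0.994, 0.112, -0.001], [0.112, 0.994, 0.001], [0.001, 0.001, -1.0]]
contact_force: [0.3, -0.4, 0.2]
width: 0.0564
gripper_force: 0.0
```

```bash
python3 - <<'E'
from h import *
c=snap('wrist','w1.png');print(get_obs()['ee_rot'].round(3) if hasattr(get_obs()['ee_rot'],'round') else get_obs()['ee_rot'])
E
```

```text
[[-0.993  0.116 -0.   ]
 [ 0.116  0.993 -0.004]
 [ 0.    -0.004 -1.   ]]
```

View pics/w1.png

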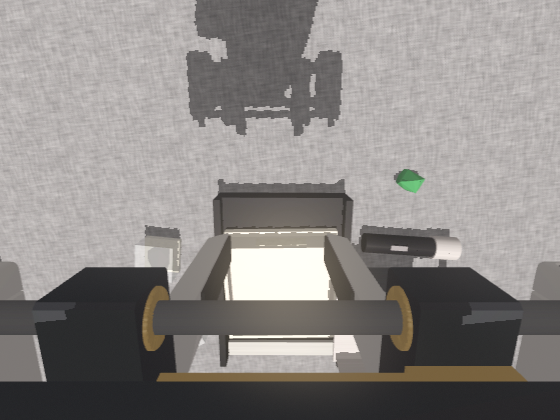

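Wrist view: sill front edge level at row ~197 (cols 219–346), tray rail front top at row ~232 (cols 229–338), lip edge at row ~339 (cols 230–333). The tool is already nearly square to the case.

```bash
python3 - <<'E'
from h import *
c=dict(np.load('pics/w1.npz'))
for n,p,q,z in [('sillfront',(220,197),(346,197),.032),('rail',(229,232),(338,231),.067),('lipfront',(230,339),(333,338),.024),('walltop',(216,195),(350,194),.046)]:
    a,b=ray(c,*p,z),ray(c,*q,z);v=b-a
    print(n,a.round(4),b.round(4),((a+b)/2).round(4),np.degrees(np.arctan2(-v[0],v[1])))
E
```

```text
sillfront [ 0.4376 -0.2024  0.032 ] [ 0.454  -0.0586  0.032 ] [ 0.4458 -0.1305  0.032 ] -6.517936997190892
rail [ 0.4698 -0.1915  0.067 ] [ 0.4819 -0.0763  0.067 ] [ 0.4758 -0.1339  0.067 ] -5.967511407443642
lipfront [ 0.6293 -0.2208  0.024 ] [ 0.6433 -0.0858  0.024 ] [ 0.6363 -0.1533  0.024 ] -5.882754178496179
walltop [ 0.4323 -0.2035  0.046 ] [ 0.448  -0.0568  0.046 ] [ 0.4401 -0.1302  0.046 ] -6.082636169734705
```

>>> {"op": "apply_moves", "data": {
  "series": [
    [[0,2.5,43,0.01,0.6],[0,2.5,43,0,0.6],[0,0,42,0,0.6],[0,0,2,0,0.6],[-6,0,0,0,0.6],[-6,0,0,0,0.6],[-6,0,0,0,0.6],[-4,0,0,0,0.6],[-3,0,0,0,0.6],[-3,0,0,0,0.6],[-3,0,0,0,0.6],[0,0,0,0,0.6]]
  ]
}}

```text
clock: 3.9
ee_pos: [0.4724, -0.1338, 0.0502]
ee_rot: [[-0.993, 0.121, -0.0], [0.121, 0.993, 0.0], [0.0, 0.0, -1.0]]
contact_force: [0.8, -0.0, 1.0]
width: 0.0563
gripper_force: 0.0
```

>>> {"op": "apply_moves", "data": {
  "series": [
    [[-3,0,0,-0.012,0.6],[-3,0,0,0,0.6],[-3,0,0,0,0.6],[-2,0,0,0,0.6],[-2,0,0,0,0.6],[-2,0,0,0,0.6],[0,0,0,0,0.6]]
  ]
}}

```text
clock: 4.78
ee_pos: [0.4873, -0.1354, 0.0502]
ee_rot: [[-0.994, 0.11, -0.0], [0.11, 0.994, 0.0], [0.0, 0.0, -1.0]]
contact_force: [0.4, 0.8, 0.2]
width: 0.057
gripper_force: 0.0
```

>>> {"op": "apply_moves", "data": {
  "series": [
    [[-2,0,0,0,0.6],[-2,0,0,0,0.6],[-2,0,0,0,0.6],[0,0,0,0,0.6]]
  ]
}}

```text
clock: 5.28
ee_pos: [0.4933, -0.1361, 0.0503]
ee_rot: [[-0.994, 0.11, 0.0], [0.11, 0.994, 0.0], [-0.0, 0.0, -1.0]]
contact_force: [-0.6, -0.0, 0.9]
width: 0.0564
gripper_force: 0.0
```

>>> {"op": "apply_moves", "data": {
  "series": [
    [[-2,0,0,0,0.6],[-2,0,0,0,0.6],[0,0,0,0,0.6]]
  ]
}}

```text
clock: 5.65
ee_pos: [0.4973, -0.1366, 0.0503]
ee_rot: [[-0.994, 0.11, 0.0], [0.11, 0.994, 0.0], [-0.0, 0.0, -1.0]]
contact_force: [0.0, 0.3, -1.2]
width: 0.0562
gripper_force: 0.0
```

```bash
python3 - <<'E'
from h import *
c=snap('wrist','w2.png');s=snap('scene','s2.png')
a=c['image'][:,:,::-1];b=s['image'][195:355,110:310,::-1]
b=cv2.resize(b,(525,420),interpolation=cv2.INTER_CUBIC)
im=np.hstack([a[100:380,140:420],]);im=cv2.resize(im,(420,420))
out=np.hstack([im,b]);out=cv2.resize(out,(800,356));cv2.imwrite('pics/c2.png',out)
E
```

```text
(no output)
```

View pics/c2.png

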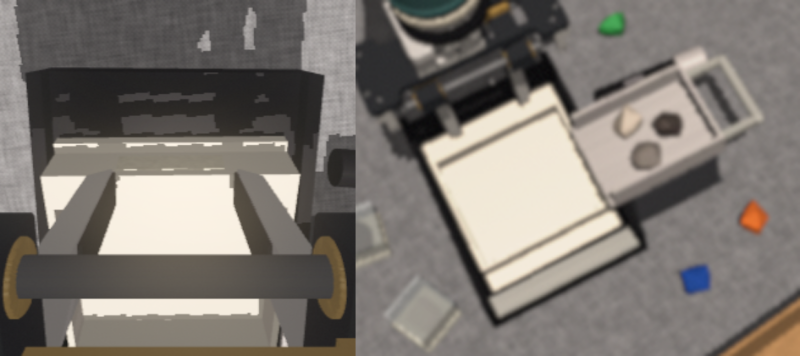

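The combined view shows the fingertips at the rail (left crop row ~172; right crop about (450,125) and (520,95)); it isn't clear how far the tray has moved. Comparing brightness along the case axis before and after.

```bash
python3 - <<'E'
from h import *
o=np.array([.568,-.145]);X=np.array([.994,-.108]);Y=np.array([.108,.994])
def prof(f,y,z=.045):
    c=dict(np.load(f));im=cv2.cvtColor(c['image'],cv2.COLOR_RGB2GRAY)
    r=[]
    for x in range(-130,96,3):
        p=o+x/1e3*X+y*Y;u,v=proj(c,[p[0],p[1],z]);r.append(int(cv2.getRectSubPix(im.astype(np.float32),(1,1),(u,v))[0,0]))
    return r
print(list(range(-130,96,3)))
for y in (0,.05): 
  for f in ('pics/s0.npz','pics/s2.npz'): print(f,y,prof(f,y))
w=dict(np.load('pics/w2.npz'));print('cam',w['world_from_camera'][:3,3],w['world_from_camera'][:3,2])
print('tcp px',proj(w,[.4973,-.1366,.0503]))
# shaded strip rows in wrist: display row r -> px
s=420/356*280/420
for r in (143,152,175): 
  for z in (.04,.05,.06):
    p=ray(w,140+170*s,100+r*s,z); d=p[:2]-o; print(r,z,(d@X).round(4))
E
```

```text
[-130, -127, -124, -121, -118, -115, -112, -109, -106, -103, -100, -97, -94, -91, -88, -85, -82, -79, -76, -73, -70, -67, -64, -61, -58, -55, -52, -49, -46, -43, -40, -37, -34, -31, -28, -25, -22, -19, -16, -13, -10, -7, -4, -1, 2, 5, 8, 11, 14, 17, 20, 23, 26, 29, 32, 35, 38, 41, 44, 47, 50, 53, 56, 59, 62, 65, 68, 71, 74, 77, 80, 83, 86, 89, 92, 95]
pics/s0.npz 0 [116, 118, 121, 120, 111, 84, 45, 24, 23, 23, 23, 23, 22, 33, 90, 171, 217, 222, 222, 222, 222, 216, 184, 132, 128, 183, 218, 223, 223, 223, 222, 222, 223, 223, 223, 224, 224, 224, 224, 224, 224, 224, 224, 224, 224, 224, 224, 223, 224, 224, 224, 225, 225, 225, 225, 225, 225, 225, 225, 225, 225, 213, 161, 138, 197, 224, 226, 226, 222, 178, 111, 136, 162, 165, 168, 169]
pics/s2.npz 0 [101, 75, 60, 58, 53, 41, 20, 12, 15, 20, 20, 14, 15, 33, 96, 182, 227, 231, 232, 232, 231, 226, 196, 140, 137, 194, 227, 232, 232, 232, 232, 232, 232, 232, 232, 232, 232, 232, 233, 233, 232, 233, 233, 233, 233, 233, 233, 233, 233, 233, 233, 233, 234, 234, 234, 234, 234, 234, 234, 234, 233, 224, 172, 148, 209, 233, 235, 234, 231, 189, 118, 146, 
[... 358 characters left out ...]
 225, 226, 219, 171, 96, 123, 158, 164, 166, 166]
pics/s2.npz 0.05 [43, 37, 30, 29, 30, 32, 27, 23, 18, 18, 17, 15, 15, 41, 107, 185, 224, 230, 231, 232, 231, 227, 196, 142, 142, 193, 226, 231, 232, 232, 231, 232, 232, 232, 232, 232, 232, 232, 233, 232, 232, 233, 232, 233, 233, 233, 233, 232, 233, 233, 233, 233, 233, 234, 234, 233, 233, 232, 233, 233, 230, 217, 164, 155, 214, 234, 234, 235, 229, 182, 103, 132, 168, 174, 177, 177]
cam [ 0.42974478 -0.1293062   0.25441407] [ 0.23514735 -0.0267002  -0.97159293]
tcp px [277.66164333 234.34440267]
143 0.04 -0.084
143 0.05 -0.0866
143 0.06 -0.0892
152 0.04 -0.0788
152 0.05 -0.0816
152 0.06 -0.0844
175 0.04 -0.0653
175 0.05 -0.0687
175 0.06 -0.0722
```

```bash
python3 - <<'E'
from h import *
s=dict(np.load('pics/s2.npz'));w=dict(np.load('pics/w2.npz'))
t=np.array([.4973,-.1366,.0503]);Y=np.array([.11,.994,0])
for k in (-.034,.034):
  print('scene tip',proj(s,t+k*Y),'top-z.07',proj(s,t+k*Y+[0,0,.02]),'wrist',proj(w,t+k*Y))
sc=.7865
for r,c1,c2 in ((143,54,287),(175,42,300)):
  for z in (.03,.04,.05,.06,.07):
    a=ray(w,140+c1*sc,100+r*sc,z);b=ray(w,140+c2*sc,100+r*sc,z);print(r,z,np.linalg.norm(a-b).round(4),a.round(3),b.round(3))
im=s['image'][215:275,135:215,::-1];a=cv2.resize(im,(560,420),interpolation=cv2.INTER_CUBIC)
b=cv2.resize(w['image'][190:290,160:400,::-1],(560,233),interpolation=cv2.INTER_CUBIC)[:, :]
cv2.imwrite('pics/c3.png',np.vstack([a,b])[:600])
E
```

```text
scene tip [156.86039805 257.00154791] top-z.07 [154.81404468 252.81976036] wrist [228.08364493 234.39102343]
scene tip [186.69217316 242.72483235] top-z.07 [185.14151937 238.38191097] wrist [327.25023803 234.29777196]
143 0.03 0.1358 [ 0.479 -0.206  0.03 ] [ 0.494 -0.071  0.03 ]
143 0.04 0.1298 [ 0.477 -0.202  0.04 ] [ 0.491 -0.073  0.04 ]
143 0.05 0.1237 [ 0.475 -0.199  0.05 ] [ 0.489 -0.076  0.05 ]
143 0.06 0.1177 [ 0.473 -0.195  0.06 ] [ 0.486 -0.078  0.06 ]
143 0.07 0.1116 [ 0.47  -0.192  0.07 ] [ 0.483 -0.081  0.07 ]
175 0.03 0.1534 [ 0.498 -0.216  0.03 ] [ 0.515 -0.064  0.03 ]
175 0.04 0.1466 [ 0.495 -0.212  0.04 ] [ 0.511 -0.067  0.04 ]
175 0.05 0.1397 [ 0.492 -0.208  0.05 ] [ 0.507 -0.07   0.05 ]
175 0.06 0.1329 [ 0.489 -0.205  0.06 ] [ 0.503 -0.073  0.06 ]
175 0.07 0.1261 [ 0.486 -0.201  0.07 ] [ 0.5   -0.075  0.07 ]
```

View pics/c3.png

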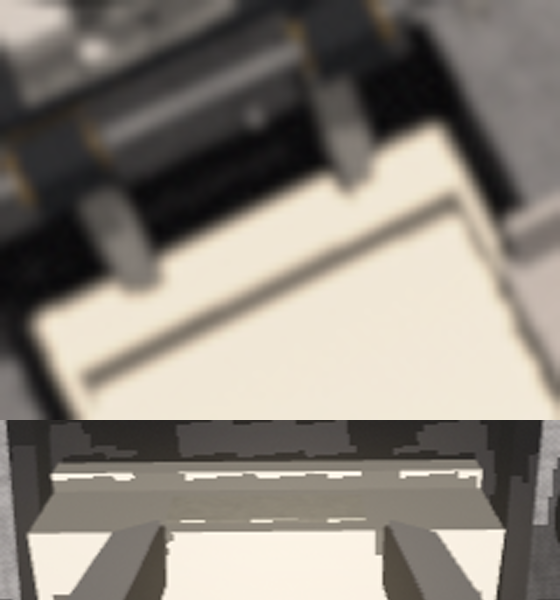

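The close crop shows the fingertips overlapping the rail's top edge by a few mm, with no force on them and the tray not moved. A gentle probe downward will show whether they are over the rail.

>>> {"op": "apply_moves", "data": {
  "series": [
    [[0,0,2,0,0.6],[0,0,0,0,0.6]]
  ]
}}

```text
clock: 6.0
ee_pos: [0.497, -0.1365, 0.048]
ee_rot: [[-0.994, 0.11, -0.0], [0.11, 0.994, 0.0], [0.0, 0.0, -1.0]]
contact_force: [-0.3, 0.6, -0.5]
width: 0.0565
gripper_force: 0.0
```

>>> {"op": "apply_moves", "data": {
  "series": [
    [[0,0,2,0,0.6],[0,0,0,0,0.6]]
  ]
}}

```text
clock: 6.25
ee_pos: [0.497, -0.1365, 0.046]
ee_rot: [[-0.994, 0.11, -0.0], [0.11, 0.994, 0.0], [0.0, 0.0, -1.0]]
contact_force: [-0.4, 0.9, -0.6]
width: 0.0564
gripper_force: 0.0
```

>>> {"op": "apply_moves", "data": {
  "series": [
    [[-2,0,0,0,0.6],[-2,0,0,0,0.6],[0,0,0,0,0.6]]
  ]
}}

```text
clock: 6.62
ee_pos: [0.5014, -0.137, 0.0463]
ee_rot: [[-0.994, 0.11, 0.0], [0.11, 0.994, 0.0], [-0.0, 0.0, -1.0]]
contact_force: [0.2, 0.3, -0.4]
width: 0.0564
gripper_force: 0.0
```

```bash
cat > pf.py <<'E'
from h import *
o=np.array([.568,-.145]);X=np.array([.994,-.108]);Y=np.array([.108,.994])
import sys
f=sys.argv[1]
s=snap('scene',f+'s.png');w=snap('wrist',f+'w.png')
R={}
for n,q in (('0',dict(np.load('pics/s0.npz'))),('now',s)):
  im=cv2.cvtColor(q['image'],cv2.COLOR_RGB2GRAY).astype(np.float32)
  for y in (-.05,0,.05):
    r=[]
    xs=np.arange(-110,96,.5)
    for x in xs:
      p=o+x/1e3*X+y*Y;u,v=proj(q,[p[0],p[1],.045]);r.append(cv2.getRectSubPix(im,(1,1),(u,v))[0,0])
    r=np.array(r);g=np.diff(r)
    m=xs[:-1]
    print(n,y,'front',m[np.argmax(g*(m<-55))],'railback',m[(m>-75)&(m<-40)][np.argmin(g[(m>-75)&(m<-40)])],'rear in',m[(m>30)&(m<66)][np.argmin(g[(m>30)&(m<66)])],'rear out',m[(m>64)&(m<90)][np.argmin(g[(m>64)&(m<90)])])
E
python3 pf.py p1
```

```text
0 -0.05 front -86.5 railback -62.5 rear in 55.0 rear out 77.5
0 0 front -87.5 railback -63.0 rear in 55.0 rear out 77.5
0 0.05 front -87.5 railback -63.0 rear in 54.5 rear out 77.5
now -0.05 front -86.0 railback -62.5 rear in 55.0 rear out 77.5
now 0 front -87.5 railback -63.0 rear in 55.5 rear out 77.5
now 0.05 front -87.5 railback -63.0 rear in 55.0 rear out 77.5
```

>>> {"op": "apply_moves", "data": {
  "series": [
    [[0,0,2,0,0.6],[0,0,2,0,0.6],[0,0,0,0,0.6]]
  ]
}}

```text
clock: 7.1
ee_pos: [0.5009, -0.1369, 0.0419]
ee_rot: [[-0.994, 0.11, -0.001], [0.11, 0.994, 0.0], [0.001, 0.0, -1.0]]
contact_force: [-0.1, -0.0, -0.2]
width: 0.0565
gripper_force: 0.0
```

```bash
python3 pf.py p2; python3 - <<'E'
from h import *
o=get_obs();print(o['contact_force'],o['wrist_torque'],o['effort'])
s=dict(np.load('pics/p2s.npz'));w=dict(np.load('pics/p2w.npz'))
a=cv2.resize(s['image'][205:285,125:225,::-1],(500,400),interpolation=cv2.INTER_CUBIC)
b=cv2.resize(w['image'][170:310,140:420,::-1],(300,150))
b=cv2.copyMakeBorder(b,0,250,0,0,cv2.BORDER_CONSTANT);cv2.imwrite('pics/c4.png',np.hstack([a,b]))
E
```

```text
0 -0.05 front -86.5 railback -62.5 rear in 55.0 rear out 77.5
0 0 front -87.5 railback -63.0 rear in 55.0 rear out 77.5
0 0.05 front -87.5 railback -63.0 rear in 54.5 rear out 77.5
now -0.05 front -86.0 railback -62.5 rear in 55.0 rear out 78.0
now 0 front -87.5 railback -63.0 rear in 55.5 rear out 77.5
now 0.05 front -87.0 railback -63.0 rear in 55.0 rear out 77.5
[-0.08830518 -0.03065025 -0.71633415] [ 0.04604579  0.04663933 -0.03793569] [ 5.56160830e-04 -3.21002626e+01 -2.82565248e+01 -3.42394738e-02
  7.14404136e-02  6.58552722e-05]
```

View pics/c4.png

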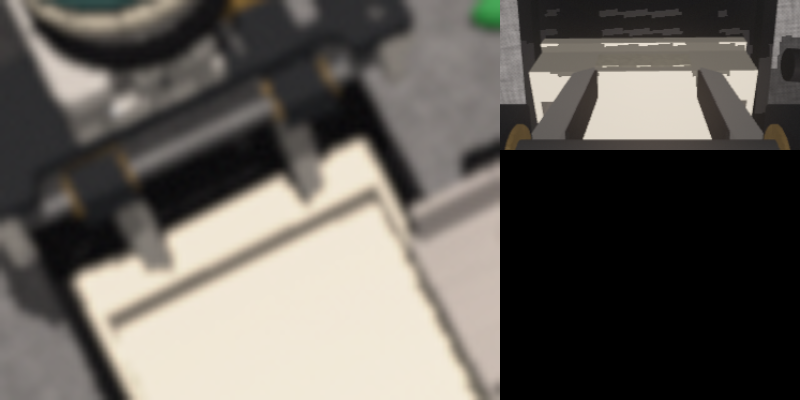

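The tips now visibly overlap the middle of the rail top with no contact (left crop about (155,268) and (312,195)). So the finger ends may be higher than the reported TCP. Checking this from the finger gap in the wrist view and from the scene view.

```bash
python3 - <<'E'
from h import *
w=dict(np.load('pics/p2w.npz'));s=dict(np.load('pics/p2s.npz'))
t=np.array([.5009,-.1369,.0419]);Y=np.array([.11,.994,0]);X=np.array([.994,-.11,0])
k=280/300
L=(140+(597-500)*k,170+70*150/150*.933);R=(140+(697-500)*k,170+70*.933)
print(w['intrinsics'][0,0],L,R)
for z in (.03,.04,.05,.06,.07,.08):
  a,b=ray(w,*L,z),ray(w,*R,z);print(z,np.linalg.norm(a-b).round(4),((a+b)/2).round(4))
for dz in (0,.01,.02,.03):
  for dx in (-.008,0,.008):
    print(dz,dx,[proj(s,t+k*Y+dx*X+[0,0,dz]).round(1) for k in (-.034,.034)])
print(get_obs().keys(), {k:v for k,v in get_obs().items() if 'off' in k})
E
```

```text
312.63917517162173 (230.53333333333333, 235.31) (323.8666666666667, 235.31)
0.03 0.0679 [ 0.5057 -0.1378  0.03  ]
0.04 0.0647 [ 0.5023 -0.1374  0.04  ]
0.05 0.0616 [ 0.499  -0.1371  0.05  ]
0.06 0.0584 [ 0.4957 -0.1367  0.06  ]
0.07 0.0553 [ 0.4923 -0.1363  0.07  ]
0.08 0.0522 [ 0.489  -0.1359  0.08  ]
0 -0.008 [array([156.9, 257. ]), array([186.5, 242.9])]
0 0 [array([158.4, 260.1]), array([188.1, 245.8])]
0 0.008 [array([159.9, 263.1]), array([189.6, 248.8])]
0.01 -0.008 [array([155.9, 255. ]), array([185.8, 240.8])]
0.01 0 [array([157.4, 258. ]), array([187.3, 243.7])]
0.01 0.008 [array([158.9, 261.1]), array([188.9, 246.7])]
0.02 -0.008 [array([154.9, 252.9]), array([185. , 238.6])]
0.02 0 [array([156.4, 255.9]), array([186.5, 241.5])]
0.02 0.008 [array([157.9, 259. ]), array([188.1, 244.5])]
0.03 -0.008 [array([153.9, 250.8]), array([184.2, 236.4])]
0.03 0 [array([155.4, 253.8]), array([185.8, 239.4])]
0.03 0.008 [array([156.9, 256.9]), array([187.3, 242.3])]
dict_keys(['clock', 'joint_pos', 'joint_velocities', 'effort', 'ee_pos', 'ee_rot', 'contact_force', 'wrist_torque', 'gripper_force', 'width']) {}
```

Both checks put the finger ends about 20–25 mm above the reported TCP, so they are hovering over the rail. I'll back off, go lower while checking the force, and push again.

>>> {"op": "apply_moves", "data": {
  "series": [
    [[0,0,-8,0,0.6],[20,0,0,0,0.6],[20,0,0,0,0.6],[0,0,8,0,0.6],[0,0,5,0,0.6],[0,0,5,0,0.6],[0,0,0,0,0.6]]
  ]
}}

```text
clock: 8.07
ee_pos: [0.4613, -0.1325, 0.0315]
ee_rot: [[-0.994, 0.109, -0.001], [0.109, 0.994, 0.001], [0.001, 0.001, -1.0]]
contact_force: [0.2, -0.4, 0.0]
width: 0.0566
gripper_force: 0.0
```

>>> {"op": "apply_moves", "data": {
  "series": [
    [[0,0,4,0,0.6],[0,0,0,0,0.6]]
  ]
}}

```text
clock: 8.32
ee_pos: [0.4613, -0.1325, 0.0279]
ee_rot: [[-0.994, 0.11, -0.001], [0.11, 0.994, 0.0], [0.001, 0.0, -1.0]]
contact_force: [-0.2, 0.4, 0.5]
width: 0.0564
gripper_force: 0.0
```

Reported z is now below the 32 mm sill with no contact, so the offset is real. Pushing now.

>>> {"op": "apply_moves", "data": {
  "series": [
    [[-5,0,0,0,0.6],[-5,0,0,0,0.6],[-4,0,0,0,0.6],[-3,0,0,0,0.6],[-2,0,0,0,0.6],[-2,0,0,0,0.6],[-2,0,0,0,0.6],[0,0,0,0,0.6]]
  ]
}}

```text
clock: 9.32
ee_pos: [0.4835, -0.1349, 0.028]
ee_rot: [[-0.994, 0.109, -0.002], [0.109, 0.994, 0.001], [0.002, 0.0, -1.0]]
contact_force: [-2.7, -1.1, 1.1]
width: 0.0557
gripper_force: 1.6
```

```bash
python3 pf.py p3 | grep now
```

```text
now -0.05 front -86.0 railback -61.0 rear in 56.5 rear out 78.5
now 0 front -85.5 railback -61.5 rear in 56.5 rear out 78.5
now 0.05 front -85.5 railback -62.0 rear in 56.5 rear out 79.0
```

Contact (about 3 N), and the tray is moving. Continuing.

>>> {"op": "apply_moves", "data": {
  "series": [
    [[-2,0,0,0,0.6],[-2,0,0,0,0.6],[-2,0,0,0,0.6],[-2,0,0,0,0.6],[0,0,0,0,0.6]]
  ]
}}

```text
clock: 10.05
ee_pos: [0.4928, -0.1361, 0.0283]
ee_rot: [[-0.994, 0.11, 0.001], [0.11, 0.994, -0.0], [-0.001, 0.0, -1.0]]
contact_force: [-0.1, -0.2, -0.8]
width: 0.0565
gripper_force: 0.3
```

>>> {"op": "apply_moves", "data": {
  "series": [
    [[-2,0,0,0,0.6],[-2,0,0,0,0.6],[0,0,0,0,0.6]]
  ]
}}

```text
clock: 10.42
ee_pos: [0.4965, -0.1365, 0.0283]
ee_rot: [[-0.994, 0.11, 0.001], [0.11, 0.994, 0.0], [-0.0, 0.0, -1.0]]
contact_force: [-1.0, 0.2, -0.4]
width: 0.0562
gripper_force: 0.4
```

```bash
python3 pf.py p4 | grep now
```

```text
now -0.05 front -72.0 railback -49.0 rear in 65.5 rear out 69.0
now 0 front -72.0 railback -48.0 rear in 65.5 rear out 68.5
now 0.05 front -73.0 railback -48.5 rear in 65.5 rear out 69.5
```

>>> {"op": "apply_moves", "data": {
  "series": [
    [[-2,0,0,0,0.6],[0,0,0,0,0.6]]
  ]
}}

```text
clock: 10.78
ee_pos: [0.4989, -0.1368, 0.0285]
ee_rot: [[-0.994, 0.11, 0.001], [0.11, 0.994, -0.0], [-0.001, -0.0, -1.0]]
contact_force: [-0.3, 0.4, -0.1]
width: 0.0563
gripper_force: 0.0
```

>>> {"op": "apply_moves", "data": {
  "series": [
    [[-2,0,0,0,0.6],[0,0,0,0,0.6]]
  ]
}}

```text
clock: 11.02
ee_pos: [0.5007, -0.137, 0.0286]
ee_rot: [[-0.994, 0.11, 0.001], [0.11, 0.994, -0.0], [-0.001, -0.0, -1.0]]
contact_force: [1.2, -0.1, 0.3]
width: 0.0565
gripper_force: 0.0
```

```bash
python3 pf.py p5 | grep now
```

```text
now -0.05 front -65.0 railback -41.5 rear in 65.5 rear out 74.0
now 0 front -64.0 railback -40.5 rear in 65.5 rear out 74.0
now 0.05 front -64.5 railback -40.5 rear in 39.0 rear out 75.0
```

>>> {"op": "apply_moves", "data": {
  "series": [
    [[-2,0,0,0,0.6],[0,0,0,0,0.6]]
  ]
}}

```text
clock: 11.38
ee_pos: [0.5018, -0.137, 0.0282]
ee_rot: [[-0.994, 0.11, -0.001], [0.11, 0.994, 0.0], [0.001, 0.0, -1.0]]
contact_force: [-2.5, 0.2, 2.0]
width: 0.0562
gripper_force: 0.8
```

>>> {"op": "apply_moves", "data": {
  "series": [
    [[-2,0,0,0,0.6],[0,0,0,0,0.6]]
  ]
}}

```text
clock: 11.62
ee_pos: [0.502, -0.1369, 0.0279]
ee_rot: [[-0.994, 0.11, -0.005], [0.11, 0.994, 0.001], [0.005, 0.001, -1.0]]
contact_force: [-6.1, 0.4, 3.4]
width: 0.0568
gripper_force: 3.3
```

```bash
python3 pf.py p6 | grep now
```

```text
now -0.05 front -65.0 railback -41.5 rear in 64.0 rear out 74.0
now 0 front -64.0 railback -40.5 rear in 63.0 rear out 74.0
now 0.05 front -64.5 railback -40.5 rear in 43.5 rear out 74.5
```

The tray is home (6 N against the stop). Lifting over the rail and pressing down.

>>> {"op": "apply_moves", "data": {
  "series": [
    [[6,0,0,0,0.6],[6,0,-10,0,0.6],[0,0,-15,0,0.6],[0,0,-10,0,0.6],[-12,0,0,0,0.6],[-12,0,0,0,0.6],[0,0,8,0,0.6],[0,0,6,0,0.6],[0,0,0,0,0.6]]
  ]
}}

```text
clock: 12.85
ee_pos: [0.5149, -0.1382, 0.0477]
ee_rot: [[-0.994, 0.11, -0.003], [0.11, 0.994, 0.001], [0.003, 0.001, -1.0]]
contact_force: [-0.2, -0.7, 1.1]
width: 0.0563
gripper_force: 0.0
```

>>> {"op": "apply_moves", "data": {
  "series": [
    [[0,0,4,0,0.6],[0,0,3,0,0.6],[0,0,0,0,0.6]]
  ]
}}

```text
clock: 13.22
ee_pos: [0.5158, -0.1386, 0.042]
ee_rot: [[-0.994, 0.11, -0.0], [0.11, 0.994, 0.0], [0.0, 0.0, -1.0]]
contact_force: [0.3, -0.4, 0.8]
width: 0.0561
gripper_force: 0.0
```

```bash
python3 pf.py p7 | grep now; python3 - <<'E'
from h import *
s=dict(np.load('pics/p7s.npz'));w=dict(np.load('pics/p7w.npz'))
a=cv2.resize(s['image'][205:285,125:225,::-1],(400,320),interpolation=cv2.INTER_CUBIC)
b=cv2.resize(w['image'][170:310,140:420,::-1],(400,200))
b=cv2.copyMakeBorder(b,0,120,0,0,cv2.BORDER_CONSTANT);cv2.imwrite('pics/c5.png',np.hstack([a,b]))
E
```

```text
now -0.05 front -65.0 railback -41.5 rear in 65.5 rear out 74.0
now 0 front -64.0 railback -40.5 rear in 45.0 rear out 74.0
now 0.05 front -64.5 railback -40.5 rear in 53.0 rear out 74.5
```

View pics/c5.png

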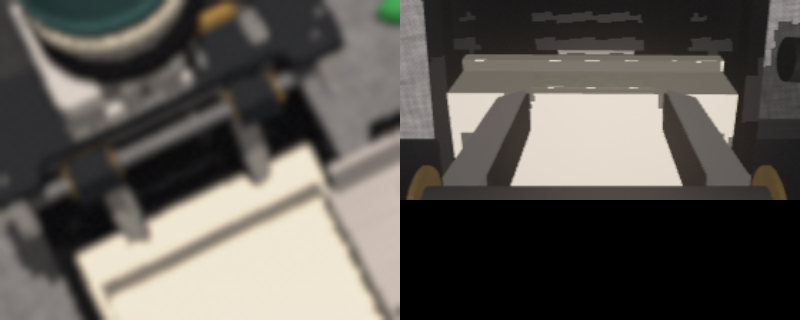

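The wrist crop shows the catch's bright top at (596,52), just ahead of the tray's foot; the fingers are over the rail. Descending until it snaps.

>>> {"op": "apply_moves", "data": {
  "series": [
    [[0,0,3,0,0.6],[0,0,3,0,0.6],[0,0,2,0,0.6],[0,0,2,0,0.6],[0,0,0,0,0.6]]
  ]
}}

```text
clock: 13.95
ee_pos: [0.516, -0.1386, 0.0322]
ee_rot: [[-0.994, 0.11, -0.0], [0.11, 0.994, 0.0], [0.0, 0.0, -1.0]]
contact_force: [-0.2, 0.1, -0.3]
width: 0.0565
gripper_force: 0.0
```

>>> {"op": "apply_moves", "data": {
  "series": [
    [[0,0,1.5,0,0.6],[0,0,1.5,0,0.6],[0,0,0,0,0.6]]
  ]
}}

```text
clock: 14.32
ee_pos: [0.516, -0.1386, 0.0307]
ee_rot: [[-0.994, 0.11, 0.0], [0.11, 0.994, -0.0], [-0.0, 0.0, -1.0]]
contact_force: [-3.8, 1.7, 6.9]
width: 0.0563
gripper_force: 3.3
```

>>> {"op": "apply_moves", "data": {
  "series": [
    [[0,0,1.5,0,0.6],[0,0,1.5,0,0.6],[0,0,0,0,0.6]]
  ]
}}

```text
clock: 14.7
ee_pos: [0.5153, -0.1385, 0.0281]
ee_rot: [[-0.994, 0.11, -0.001], [0.11, 0.994, 0.0], [0.001, 0.0, -1.0]]
contact_force: [-4.1, 1.3, 10.6]
width: 0.0558
gripper_force: 4.7
```

>>> {"op": "apply_moves", "data": {
  "series": [
    [[0,0,1.5,0,0.6],[0,0,1.5,0,0.6],[0,0,0,0,0.6]]
  ]
}}

```text
clock: 15.08
ee_pos: [0.5163, -0.1387, 0.0235]
ee_rot: [[-0.994, 0.11, 0.001], [0.11, 0.994, -0.0], [-0.001, -0.0, -1.0]]
contact_force: [-1.3, 0.1, 1.8]
width: 0.0564
gripper_force: 1.0
```

>>> {"op": "apply_moves", "data": {
  "series": [
    [[0,0,1.5,0,0.6],[0,0,1.5,0,0.6],[0,0,0,0,0.6]]
  ]
}}

```text
clock: 15.45
ee_pos: [0.5159, -0.1386, 0.0198]
ee_rot: [[-0.994, 0.11, -0.001], [0.11, 0.994, 0.0], [0.001, 0.0, -1.0]]
contact_force: [-0.2, -0.1, 1.4]
width: 0.0561
gripper_force: 0.3
```

>>> {"op": "apply_moves", "data": {
  "series": [
    [[0,0,1.5,0,0.6],[0,0,1.5,0,0.6],[0,0,0,0,0.6]]
  ]
}}

```text
clock: 15.82
ee_pos: [0.5164, -0.1386, 0.0169]
ee_rot: [[-0.994, 0.11, 0.001], [0.11, 0.994, 0.0], [-0.001, 0.0, -1.0]]
contact_force: [-0.3, 0.8, -0.6]
width: 0.0564
gripper_force: 0.0
```

>>> {"op": "apply_moves", "data": {
  "series": [
    [[0,0,1.5,0,0.6],[0,0,1,0,0.6],[0,0,0,0,0.6]]
  ]
}}

```text
clock: 16.2
ee_pos: [0.5163, -0.1386, 0.0151]
ee_rot: [[-0.994, 0.11, 0.001], [0.11, 0.994, 0.0], [-0.001, 0.0, -1.0]]
contact_force: [-0.3, -0.7, 2.8]
width: 0.056
gripper_force: 1.3
```

>>> {"op": "apply_moves", "data": {
  "series": [
    [[0,0,1.5,0,0.6],[0,0,1,0,0.6],[0,0,0,0,0.6]]
  ]
}}

```text
clock: 16.58
ee_pos: [0.5164, -0.1386, 0.015]
ee_rot: [[-0.994, 0.109, 0.001], [0.109, 0.994, -0.0], [-0.001, -0.0, -1.0]]
contact_force: [-4.6, 2.6, 12.3]
width: 0.0564
gripper_force: 6.5
```

```bash
python3 pf.py p8 | grep now
```

```text
now -0.05 front -57.0 railback -40.5 rear in 65.5 rear out 71.0
now 0 front -58.5 railback -40.5 rear in 44.5 rear out 71.0
now 0.05 front -59.5 railback -40.5 rear in 57.5 rear out 72.0
```

The tray snapped past the catch (force fell from 10.6 N to about 1 N) and bottomed at 12 N. The true tip is therefore reported z + 25 mm. Next: rise and move over the pan bar.

>>> {"op": "apply_moves", "data": {
  "series": [
    [[0,0,-20,0,0.6],[0,0,-38,0,0.6],[0,0,-38,0,0.5],[-12.3,35.8,0,0,0.32],[-12.3,35.8,0,0,0.32],[-12.3,35.8,0,0,0.32],[-12.3,35.8,0,0,0.32],[-12.3,35.8,0,0,0.32],[-12.3,35.8,0,0,0.32],[0,0,0,0,0.32]]
  ]
}}

```text
clock: 17.92
ee_pos: [0.6133, 0.069, 0.1073]
ee_rot: [[-0.994, 0.106, -0.001], [0.106, 0.994, 0.0], [0.001, 0.0, -1.0]]
contact_force: [-0.0, 0.1, 0.1]
width: 0.0302
gripper_force: 0.0
```

```bash
python3 pf.py p9 | grep now; python3 - <<'E'
from h import *
c=dict(np.load('pics/p9w.npz'));t=get_obs()['ee_pos'];print(t)
im=cv2.cvtColor(c['image'],cv2.COLOR_RGB2GRAY)
Y=np.array([.11,.994]);
for dx in (-.025,0.012,.02):
  r=[]
  for k in range(-60,61,3):
    p=np.array(t[:2])+k/1e3*Y+dx*np.array([.994,-.11]);u,v=proj(c,[*p,.08]);r.append((k,int(im[int(round(v)),int(round(u))])) if 0<=v<420 and 0<=u<560 else None)
  print(dx,r)
E
```

```text
now -0.05 front -59.5 railback -40.5 rear in 64.5 rear out 71.5
now 0 front -64.0 railback -40.5 rear in 65.5 rear out 72.5
now 0.05 front -59.5 railback -40.5 rear in 43.5 rear out 72.0
[0.61262828 0.06656576 0.10765577]
-0.025 [(-60, 202), (-57, 202), (-54, 202), (-51, 204), (-48, 204), (-45, 108), (-42, 96), (-39, 93), (-36, 58), (-33, 60), (-30, 139), (-27, 134), (-24, 143), (-21, 139), (-18, 144), (-15, 143), (-12, 141), (-9, 145), (-6, 76), (-3, 169), (0, 202), (3, 177), (6, 136), (9, 135), (12, 142), (15, 136), (18, 141), (21, 139), (24, 134), (27, 144), (30, 153), (33, 151), (36, 146), (39, 145), (42, 149), (45, 141), (48, 143), (51, 131), (54, 134), (57, 133), (60, 140)]
0.012 [(-60, 204), (-57, 205), (-54, 206), (-51, 206), (-48, 207), (-45, 204), (-42, 120), (-39, 98), (-36, 105), (-33, 101), (-30, 101), (-27, 100), (-24, 100), (-21, 46), (-18, 142), (-15, 137), (-12, 140), (-9, 153), (-6, 140), (-3, 172), (0, 202), (3, 174), (6, 128), (9, 142), (12, 143), (15, 132), (18, 139), (21, 43), (24, 99), (27, 100), (30, 99), (33, 100), (36, 104), (39, 135), (42, 143), (45, 148), (48, 147), (51, 137), (54, 139), (57, 140), (60, 142)]
0.02 [(-60, 204), (-57, 205), (-54, 206), (-51, 207), (-48, 207), (-45, 204), (-42, 142), (-39, 101), (-36, 100), (-33, 100), (-30, 100), (-27, 100), (-24, 88), (-21, 45), (-18, 149), (-15, 137), (-12, 136), (-9, 146), (-6, 146), (-3, 173), (0, 202), (3, 172), (6, 126), (9, 135), (12, 143), (15, 146), (18, 152), (21, 43), (24, 52), (27, 100), (30, 100), (33, 99), (36, 99), (39, 99), (42, 153), (45, 143), (48, 136), (51, 139), (54, 139), (57, 148), (60, 137)]
```

The bar (bright band, −3 to +3 mm) is centred between the fingers. Descending and gripping.

>>> {"op": "apply_moves", "data": {
  "series": [
    [[0,0,20,0,0.32],[0,0,20,0,0.32],[0,0,15,0,0.32],[0,0,10,0,0.32],[0,0,6,0,0.32],[0,0,0,0,0.05],[0,0,0,0,0.05],[0,0,0,0,0.05],[0,0,0,0,0.05]]
  ],
  "grip_force": 15
}}

```text
clock: 19.15
ee_pos: [0.6136, 0.0671, 0.0381]
ee_rot: [[-0.994, 0.109, 0.002], [0.109, 0.994, 0.0], [-0.002, 0.001, -1.0]]
contact_force: [0.3, 0.9, 2.1]
width: 0.0099
gripper_force: 15.0
```

>>> {"op": "apply_moves", "data": {
  "series": [
    [[0,-0.9,-7.5,0,0.05],[0,-1,-7.4,0,0.05],[0,-1.7,-7.4,0,0.05],[0,-1.7,-7.3,0,0.05],[0,-2.4,-7.1,0,0.05],[0,-2.5,-7.1,0,0.05],[0,-3.1,-6.9,0,0.05],[0,-3.2,-6.8,0,0.05],[0,-3.8,-6.5,0,0.05],[0,-3.8,-6.5,0,0.05],[0,0,0,0,0.05]]
  ]
}}

```text
clock: 20.52
ee_pos: [0.6108, 0.0439, 0.1097]
ee_rot: [[-0.994, 0.109, 0.002], [0.109, 0.994, 0.002], [-0.002, 0.003, -1.0]]
contact_force: [1.9, 5.6, 1.7]
width: 0.0104
gripper_force: 15.0
```

>>> {"op": "apply_moves", "data": {
  "series": [
    [[0,-4.2,-6.2,0,0.05],[0,-4.3,-6.2,0,0.05],[0,-4.8,-5.7,0,0.05],[0,-5,-5.7,0,0.05],[0,-5.4,-5.2,0,0.05],[0,-5.5,-5.2,0,0.05],[0,-6,-4.6,0,0.05],[0,-6,-4.6,0,0.05],[0,-6.4,-4,0,0.05],[0,-6.4,-4,0,0.05],[0,0,0,0,0.05],[0,0,0,0,0.05]]
  ]
}}

```text
clock: 22.02
ee_pos: [0.6045, -0.0101, 0.1619]
ee_rot: [[-0.994, 0.109, 0.002], [0.109, 0.994, 0.001], [-0.002, 0.002, -1.0]]
contact_force: [1.5, 4.6, 6.0]
width: 0.0104
gripper_force: 15.0
```

```bash
python3 - <<'E'
from h import *
s=snap('scene','q1.png')
o=np.array([.572,-.146]);X=np.array([.994,-.108]);Y=np.array([.108,.994])
def blobs(f,th=150):
  c=dict(np.load(f));im=cv2.cvtColor(c['image'],cv2.COLOR_RGB2GRAY)
  P=[]
  for x,y in ((-40,-58),(-40,58),(58,58),(58,-58)):
    p=o+x/1e3*X+y/1e3*Y;P.append(proj(c,[*p,.018]))
  m=np.zeros_like(im);cv2.fillConvexPoly(m,np.int32(np.round(P)),255)
  b=((im<th)&(m>0)).astype(np.uint8);n,l,st,ce=cv2.connectedComponentsWithStats(b)
  return [(int(st[i,4]),ce[i].round(0).tolist(),(np.array([(ray(c,*ce[i],.025)[:2]-o)@X,(ray(c,*ce[i],.025)[:2]-o)@Y])*1e3).round()) for i in range(1,n) if st[i,4]>8]
for th in (150,200): print(blobs('pics/p9s.npz',th),'|',blobs('pics/q1.npz',th))
E
```

```text
[] | [(113, [179.0, 285.0], array([ -7., -17.])), (123, [202.0, 283.0], array([14., 26.])), (36, [219.0, 288.0], array([40., 52.]))]
[(15, [213.0, 272.0], array([ 2., 57.])), (17, [221.0, 287.0], array([39., 57.])), (76, [200.0, 308.0], array([61., -1.]))] | [(83, [217.0, 285.0], array([32., 52.])), (412, [191.0, 282.0], array([-0.,  6.])), (76, [200.0, 308.0], array([61., -1.]))]
```

>>> {"op": "apply_moves", "data": {
  "series": [
    [[0,-5.4,-2.8,0,0.05],[0,-5.4,-2.4,0,0.05],[0,0,0,0,0.05],[0,0,0,0,0.05],[0,0,0,0,0.05],[0,0,0,0,0.05]]
  ]
}}

```text
clock: 22.82
ee_pos: [0.6032, -0.0212, 0.167]
ee_rot: [[-0.994, 0.109, 0.002], [0.109, 0.994, 0.0], [-0.002, 0.001, -1.0]]
contact_force: [-0.6, 4.2, 6.6]
width: 0.0103
gripper_force: 15.0
```

```bash
python3 - <<'E'
from h import *
s=snap('scene','q2.png');cv2.imwrite('pics/c6.png',cv2.resize(s['image'][200:350,110:310,::-1],(800,600),interpolation=cv2.INTER_CUBIC))
E
```

```text
(no output)
```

View pics/c6.png

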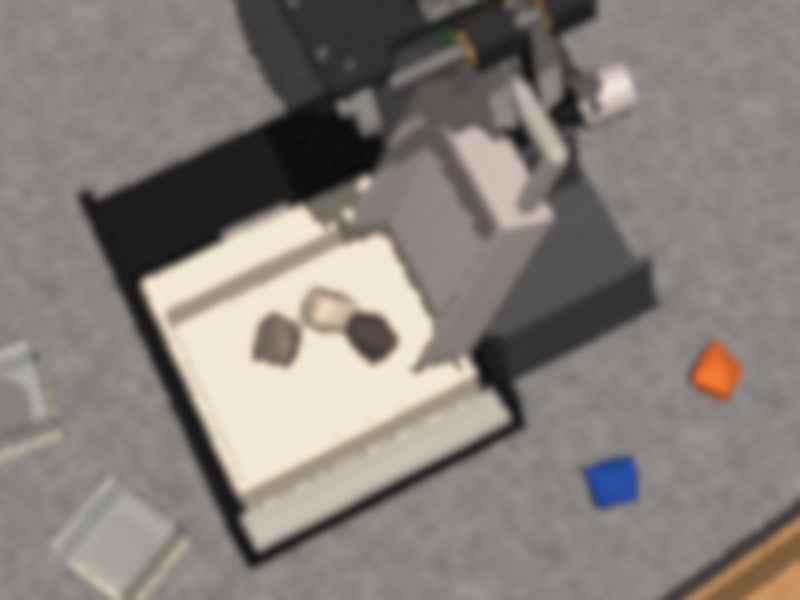

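All three stones — grey (275,340), beige (327,310) and dark (372,337) — lie in the tray. It sits flat under the lip, and the empty pan is tipped up. Lowering the pan along the same arc.

>>> {"op": "apply_moves", "data": {
  "series": [
    [[0,5.4,2.4,0,0.05],[0,5.4,2.8,0,0.05],[0,6.4,4,0,0.05],[0,6.4,4,0,0.05],[0,6,4.6,0,0.05],[0,6,4.6,0,0.05],[0,5.5,5.2,0,0.05],[0,5.4,5.2,0,0.05],[0,5,5.7,0,0.05],[0,4.8,5.7,0,0.05],[0,4.3,6.2,0,0.05],[0,4.2,6.2,0,0.05],[0,0,0,0,0.05]]
  ]
}}

```text
clock: 24.5
ee_pos: [0.6107, 0.0443, 0.1072]
ee_rot: [[-0.994, 0.109, 0.001], [0.109, 0.994, 0.002], [-0.001, 0.002, -1.0]]
contact_force: [2.6, 5.5, 3.2]
width: 0.0101
gripper_force: 15.0
```

>>> {"op": "apply_moves", "data": {
  "series": [
    [[0,3.8,6.5,0,0.05],[0,3.8,6.5,0,0.05],[0,3.2,6.8,0,0.05],[0,3.1,6.9,0,0.05],[0,2.5,7.1,0,0.05],[0,2.4,7.1,0,0.05],[0,1.7,7.3,0,0.05],[0,1.7,7.4,0,0.05],[0,1,6,0,0.05],[0,0.9,5,0,0.05],[0,0,2,0,0.05],[0,0,1.5,0,0.05],[0,0,0,0,0.05]]
  ]
}}

```text
clock: 26.12
ee_pos: [0.6134, 0.067, 0.0366]
ee_rot: [[-0.994, 0.11, 0.001], [0.11, 0.994, 0.0], [-0.001, 0.0, -1.0]]
contact_force: [3.2, 4.3, -0.0]
width: 0.0104
gripper_force: 15.0
```

>>> {"op": "apply_moves", "data": {
  "series": [
    [[0,0,1,0,0.05],[0,0,1,0,0.05],[0,0,0,0,0.05]]
  ]
}}

```text
clock: 26.5
ee_pos: [0.6134, 0.067, 0.036]
ee_rot: [[-0.994, 0.109, 0.001], [0.109, 0.994, 0.0], [-0.001, 0.0, -1.0]]
contact_force: [2.9, 4.5, 3.3]
width: 0.0102
gripper_force: 15.0
```

On the stop. Opening narrowly, then rising.

>>> {"op": "apply_moves", "data": {
  "series": [
    [[0,0,0,0,0.3],[0,0,0,0,0.3],[0,0,0,0,0.3],[0,0,0,0,0.3],[0,0,-10,0,0.3],[0,0,-20,0,0.3],[0,0,-30,0,0.3],[0,0,-40,0,0.3],[0,0,-30,0,0.3],[0,40,0,0,0.3],[0,50,0,0,0.3],[0,50,0,0,0.3],[0,50,0,0,0.3],[0,0,0,0,0.3],[0,0,0,0,0.3]]
  ]
}}

```text
clock: 28.38
ee_pos: [0.6338, 0.2552, 0.1661]
ee_rot: [[-0.994, 0.109, 0.0], [0.109, 0.994, -0.001], [-0.001, -0.001, -1.0]]
contact_force: [-0.2, -0.4, -0.3]
width: 0.0286
gripper_force: 0.0
```

```bash
python3 - <<'E'
from h import *
a=snap('scene','f.png');b=snap('top','ft.png');z=dict(np.load('pics/s0.npz'));zt=dict(np.load('pics/t0.npz'))
for n,p,q in (('scene',a,z),('top',b,zt)):
  d=cv2.absdiff(cv2.cvtColor(p['image'],cv2.COLOR_RGB2GRAY),cv2.cvtColor(q['image'],cv2.COLOR_RGB2GRAY))>40
  k,l,st,ce=cv2.connectedComponentsWithStats(d.astype(np.uint8))
  print(n,[st[i].tolist() for i in range(1,k) if st[i,4]>12])
# bar pixels: mean diff over bar line
for c,P in ((a,[(275,222),(292,248)]),(z,[(275,222),(292,248)])):
  im=cv2.cvtColor(c['image'],cv2.COLOR_RGB2GRAY);print([int(im[y,x]) for x,y in ((276,223),(280,229),(284,235),(288,242))])
o=get_obs();print(o['clock'],o['contact_force'],o['ee_pos'])
E
```

```text
scene [[80, 0, 51, 19, 631], [132, 0, 60, 16, 698], [184, 0, 107, 41, 2134], [291, 0, 132, 101, 6110], [346, 0, 41, 9, 235], [387, 0, 49, 30, 882], [436, 0, 8, 19, 95], [305, 19, 9, 7, 51], [137, 36, 223, 171, 8384], [68, 45, 10, 9, 31], [83, 47, 8, 8, 30], [61, 57, 33, 51, 638], [103, 78, 36, 15, 219], [357, 91, 69, 50, 1406], [382, 95, 22, 9, 33], [119, 108, 18, 6, 40], [104, 110, 10, 5, 29], [362, 111, 15, 11, 63], [324, 120, 55, 44, 1142], [139, 232, 65, 43, 868], [199, 245, 6, 6, 14], [225, 244, 14, 14, 79], [242, 245, 16, 13, 163], [152, 253, 54, 29, 266], [233, 258, 15, 14, 182], [173, 272, 37, 20, 375], [166, 289, 56, 36, 208], [172, 295, 58, 30, 217], [182, 317, 10, 6, 15], [172, 323, 9, 5, 13]]
top [[199, 75, 7, 3, 14], [202, 84, 7, 6, 29], [146, 90, 156, 330, 6374], [196, 97, 14, 25, 213], [167, 101, 14, 15, 143], [186, 101, 8, 12, 72], [213, 111, 6, 10, 36], [216, 134, 9, 14, 85], [228, 148, 15, 24, 226], [196, 151, 27, 19, 252], [322, 180, 12, 12, 111], [347, 180, 48, 12, 244], [310, 185, 12, 12, 106], [346, 188, 43, 9, 195], [322, 196, 10, 10, 63], [351, 197, 13, 21, 152], [366, 207, 10, 12, 84], [338, 210, 55, 34, 549], [337, 219, 4, 12, 28], [0, 350, 140, 70, 5856], [43, 359, 13, 6, 43], [51, 374, 7, 12, 50], [310, 394, 41, 20, 251], [279, 400, 10, 10, 62], [292, 410, 14, 10, 66], [312, 413, 14, 6, 40], [253, 415, 8, 5, 21], [285, 416, 7, 4, 19]]
[181, 179, 179, 181]
[163, 162, 162, 164]
28.475 [-0.02141456  0.77234311 -0.4440221 ] [0.63401086 0.2542608  0.16629712]
```

The pan is back at its starting pixels, the boxes and torch are unchanged, and the arm is clear. Handing in.

```bash
python3 -c "
from station import *
print(hand_in())"
```

```text
the job is handed in; nothing more can be done
None
```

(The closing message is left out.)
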